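Open the combination padlock and hold it up

TASK

The tool chest's combination padlock lies on its back in the plywood holder. Turn its dial, feeling the clicks, until the white-lined end of the grip bar points at the white mark between the shackle's legs; then pull the shackle fully out to open the lock, take the lock out of the holder and hold it up, still open, with the whole lock at least 15 cm above the bench, ready to be handed over. Finish while holding it still in the gripper, and leave the mallet, the stone and the tape roll where they are.

Things in the scene. Friction and masses are not known exactly. Their poses are not given: they have to be found in the camera images.
- holder: Fixed plywood block, origin on the bench under the pocket's centre; +x points away from the shackle, z up. It spans x -44 to 70, y -62 to 62 mm; pocket floor 14 mm high, rim behind and at both sides 26 mm high, and a 26 mm high lip, 26 mm wide, at the front between the shackle's legs. The lock has 1.5 to 2 mm of play in the pocket.
- lock: Loose padlock, about 0.45 kg: square steel case 64 x 64 x 28 mm lying on its back, dial up. Origin at the centre of its underside (14 mm above the bench at the start), z up, -x towards the shackle, axes along the holder's at the start. The upper 16 mm stand clear of the rim and can be gripped across the sides (along y, 64 mm wide). White mark on its top at x = -26 mm, y = 0.
- dial (a joint): Dial angle (rad), growing clockwise seen from above. 0: white-lined end of the bar points along the lock's -x, at the white mark; -1.57: along the lock's -y. Starts 2 to 4 clicks short, on the negative side. Notches every 0.524 rad, one at 0; let go, it snaps into the nearest. About 0.1 N m to pass a click; stops at -2.9 and 0.75. The shackle is free only within about 0.15 of 0.
- dial_grip (a point): Middle of the dial's grip bar, on the dial's axis, 41.5 mm above the lock's underside. Bar 11 mm wide, 36 mm long, standing from 32.5 to 50.5 mm above the lock's underside on a round black skirt 42 mm across; grip it across its width. This point's x axis runs along the bar, -x to the white-lined end.
- shackle (a joint): How far the shackle is pulled out of the case along the lock's -x (m): 0 shut, 0.022 at its stop, open beyond 0.015; about 3 N of friction, stays where it is left. While locked it has 1 to 2 mm of play.
- shackle_bar (a point): Middle of the shackle's straight cross bar: round, 9 mm thick, along the lock's y; legs 47 mm apart between centres. When shut 84 mm from the lock's origin along -x; 14 mm above the lock's underside (28 mm above the bench at the start). 35 mm of free space between it and the holder, bare bench below.
- mallet: Bystander: wooden carving mallet lying on its side, head 120 mm long and up to 76 mm thick, handle 150 mm. Origin on the bench under it, its head spans x -20 to +100 mm and its handle x -170 to -20 mm.
- stone: Bystander: dark brown lumpy stone on a small wooden base 75 x 65 mm, 70 mm high in all. Origin under the centre of the base.
- tape: Bystander: roll of paper tape lying flat, 84 mm outside, 60 mm inside, 24 mm high. Origin under its centre.
Things that resemble listed ones, but are neither listed nor needed, are in the scene too. Of the things shaped like the holder, the plywood one is meant. Leave any pink look-alike of the lock alone.

How it is judged:
By the outcome, as a careful person would: the job done as asked, in the order asked, and still so for the second after the job is handed in, while the arm keeps its last pose, push and grip.
It also fails if it takes over 72 s, if anything falls off the work surface, if the arm or the gripper's body presses on something with over 40 N, if the wrist force passes 120 N, or if a joint passes its speed limit or range.

ROBOT

A 6-joint arm with a two-finger parallel gripper is mounted at the origin on the work surface. World frame = base frame: x ahead of the robot, y to its left, z up, the work surface at z = 0. Lengths are in m, angles in rad, forces in N, time in s.
With the tool pointing down it reaches from about 0.2 to 0.875 m from the base axis. Payload 3.4 kg.
Tool frame: the origin (TCP) lies between the finger pads; the fingertips stand 25 mm ahead of it and the grasp point (between the pads) lies 6 mm ahead of it (r.nose_length is the z of the fingertips in the tool frame, in m); z points along the fingers, x is the direction in which the jaws open and shut, and the axes are right-handed (so a half turn about z gives the same grasp; the last joint's range is limited). The gripper opens to 94 mm and grips with 3 to 60 N. Pads are 16 mm wide; open, the fingers measure 119 mm over their backs; the gripper's body (75 mm by 177 mm) begins 78 mm behind the grasp point.
Start: joints at [-0.121, 0.276, 1.505, -0, 1.361, -0.121], TCP at [0.575, -0, 0.23] pointing down, gripper open.
Joint ranges: [-2.89, 2.89], [-0.75, 2.08], [0.22, 2.7], [-1.18, 4.32], [0.11, 2.71], [-2.7, 2.7]. Speed limits (rad/s): [2.57, 2.57, 3.14, 3.14, 3.14, 3.14].

INTERFACE

Orientations are given as a unit quaternion [w, x, y, z].
In Python, from plant import r, gripper_to, inverse_kinematics, vision, models, telemetry gives the robot as it stands. Calls block until the motion is done:
- r.move_to(position, orientation): joint-space move of the TCP to a pose.
- r.move_l(position, rot=None, vel=0.15, guard=None): straight line of the TCP; rot=None keeps the orientation; vel is the mean speed in m/s. With guard (N) it stops when the force on the tool has changed by that much, and returns True; else False.
- r.movej(angles): joint-space move.
- gripper_to(opening, f_grip=None): finger opening in m; f_grip is the grip in N (None keeps the last); returns when the fingers have stopped.
- r.hold(seconds).
- inverse_kinematics(position, orientation): joint angles nearest the present ones, or None.
- vision.snapshot(name): name is "scene" or "side" or "wrist"; returns the picture (420x560x3 uint8, red, green, blue); there is no depth.
- vision.get_calibration(name): a dict with "fx", "fy", "cx", "cy" (pixels), "D" ([k1, k2, p1, p2, k3] as OpenCV has them; the pictures are not rectified), "position" and "orientation" of the camera in the world. Camera axes: x right, y down, z forward; pixel columns grow to the right and rows downward; lengths in m; the calibration is good to about 2 mm. A picture is of the moment at which its call begins: read the wrist's pose just before it. get_calibration takes no time and is no camera call; for the wrist camera it gives the pose at the moment of the call.
A pose or a line that the arm cannot do raises r.PlanningError and nothing moves.
- r.sign_off(): hands the job in, once; it reports no verdict.
Trained networks look in the newest picture that a camera, given by its name, has taken for a name from the list of things; names that differ only in an ending like _2 or _b are one class to them, and where a whole thing is asked for, a point or a joint stands for the part that bears it (a point fixed in the world has none). Each returns a list of dicts, best first, with "score" (0 to 1); they miss things now and then, are a little off and sometimes report something else, mostly with a low value. They report only what shows in the picture. A call takes as long as a camera call. They do not tell look-alikes from the thing itself.
- models.boxes_of(thing, camera): "at" ([x, y, z] in m, in world coordinates, good to about 4 mm: the middle of the surface that is visible of it).
- models.regions_of(thing, camera): "pixels" (420x560 bool, what is visible of it).
- models.mark_of(thing, camera): "at" ([x, y, z] in m, in world coordinates, good to about 4 mm: a listed point, or the origin of a listed thing).
Readings, each from a call of its own:
- telemetry.current_t(): time.
- telemetry.current_joints(): joint angles.
- telemetry.current_dq(): joint speeds.
- telemetry.current_joint_efforts(): joint torques, N m.
- telemetry.current_ee_pos(): TCP position.
- telemetry.current_tool_rot(): TCP orientation.
- telemetry.current_wrist_force(): force on the tool from outside, world axes, zero at the start.
- telemetry.current_torque(): the same for the moment, N m.
- telemetry.current_opening(): finger opening in m.
Only numpy, scipy, OpenCV 4.12 (cv2) and the standard library are available. Lean on these libraries where they do the work, as an engineer would, in place of code of your own. Each camera call takes 0.05 s, during which the arm holds its last target.

## Working session

There is one attempt and no reset: what is moved stays moved. The work goes in short steps, each a Python script; the robot and the scene stay as the last script left them, time stands still between calls to the robot, and variables do not carry over. Pictures are saved under pics/ and viewed, and the job is handed in when it is done.

```bash
ls; mkdir -p pics
python3 - <<'E'
from plant import r, gripper_to, inverse_kinematics, vision, models, telemetry
import cv2
for n in ["scene","side","wrist"]:
    im=vision.snapshot(n); cv2.imwrite(f"pics/{n}0.png",im[:,:,::-1])
    print(n,vision.get_calibration(n))
    for t in ["holder","lock","dial_grip","shackle_bar","mallet","stone","tape"]:
        print(t,[(round(d['score'],2),[round(float(v),3) for v in d['at']]) for d in models.mark_of(t,n)][:4])
print(telemetry.current_t(), telemetry.current_tool_rot())
E
```

```text
pics
scene {'fx': 539.6058288446785, 'fy': 539.6058288446785, 'cx': 280.6227959004893, 'cy': 211.17564104900788, 'D': array([-0.15313823,  0.        ,  0.        ,  0.        ,  0.        ]), 'position': array([1.52418234e+00, 7.94363987e-04, 7.18504002e-01]), 'orientation': array([-0.34311453,  0.64607948,  0.60089257, -0.32215191])}
holder [(0.73, [0.334, -0.023, -0.002]), (0.63, [0.579, 0.054, -0.001])]
lock [(0.84, [0.412, 0.237, 0.003]), (0.66, [0.58, 0.054, 0.013])]
dial_grip [(0.63, [0.581, 0.055, 0.056]), (0.61, [0.414, 0.243, 0.043]), (0.4, [0.503, 0.085, 0.029])]
shackle_bar [(0.58, [0.501, 0.086, 0.026]), (0.55, [0.331, 0.231, 0.015])]
mallet [(0.6, [0.677, 0.268, -0.002]), (0.47, [0.583, 0.053, 0.056])]
stone [(0.56, [0.554, -0.168, -0.0])]
tape [(0.62, [0.785, 0.026, 0.002])]
side {'fx': 413.96735571746507, 'fy': 413.96735571746507, 'cx': 283.645440219528, 'cy': 199.05498160613377, 'D': array([0.01145309, 0.        , 0.        , 0.        , 0.        ]), 'position': array([0.16224248, 0.83358529, 0.56354659]), 'orientation': array([ 0.12494738, -0.2134906 ,  0.83639528, 
[... 372 characters left out ...]
0.002])]
tape [(0.92, [0.788, 0.022, 0.004])]
wrist {'fx': 366.9219608606731, 'fy': 366.9219608606731, 'cx': 281.0976140809718, 'cy': 208.67558029737222, 'D': array([-0.03081215,  0.        ,  0.        ,  0.        ,  0.        ]), 'position': array([0.57331767, 0.06979155, 0.38491062]), 'orientation': array([ 1.20456933e-01,  9.92718546e-01, -8.47762075e-05,  9.23653929e-05])}
holder [(0.65, [0.333, -0.018, 0.004]), (0.53, [0.581, 0.053, 0.055])]
lock [(0.73, [0.579, 0.053, 0.014])]
dial_grip [(0.78, [0.58, 0.051, 0.055])]
shackle_bar [(0.93, [0.503, 0.088, 0.029])]
mallet []
stone [(0.97, [0.549, -0.17, 0.005])]
tape []
1.2 [-1.07300090e-05  9.99999998e-01 -1.46625140e-06  5.55054343e-05]
```

View pics/scene0.png

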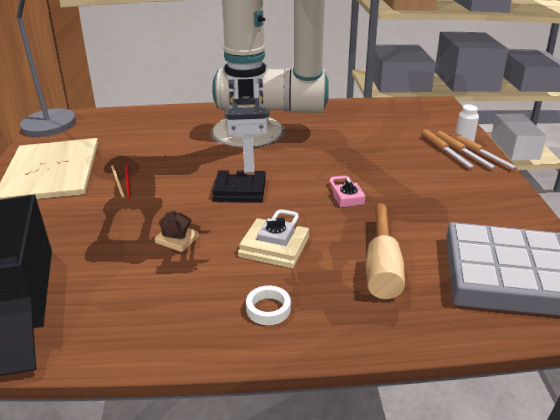

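View pics/wrist0.png

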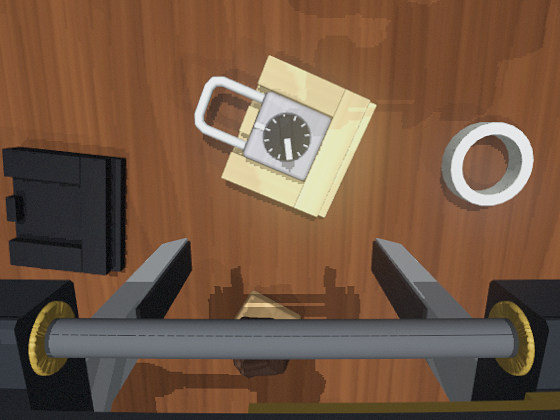

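View pics/side0.png

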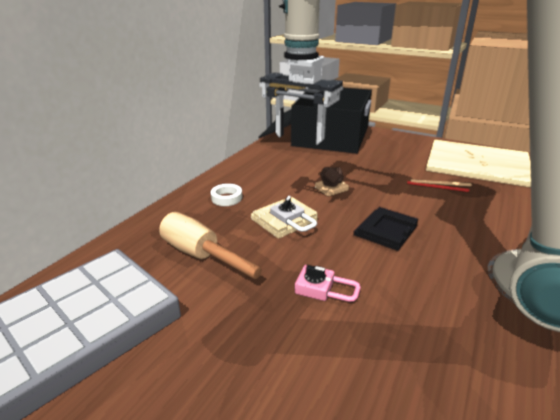

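The plywood holder with the silver lock is at about (0.580, 0.054). The scene image shows it at px (275,240), the wrist image at (288,137). The shackle points towards (-0.92, 0.38), and the white line points to image-down, about -120°, or 4 clicks. The pink lock and the black holder are decoys. I'll move closer and measure.

```bash
cat > h.py <<'E'
from plant import r, gripper_to, inverse_kinematics, vision, models, telemetry
import cv2, numpy as np
from scipy.spatial.transform import Rotation as Rn
def q(psi): return [0.0,float(np.cos(psi/2)),float(np.sin(psi/2)),0.0]
def snap(n,f):
    cal=vision.get_calibration(n); im=vision.snapshot(n); cv2.imwrite(f"pics/{f}.png",im[:,:,::-1]); return im,cal
def camR(cal):
    w,x,y,z=cal['orientation']; return Rn.from_quat([x,y,z,w]).as_matrix()
def K(cal): return np.array([[cal['fx'],0,cal['cx']],[0,cal['fy'],cal['cy']],[0,0,1]])
def toworld(cal,px,z):
    u=cv2.undistortPoints(np.array(px,float).reshape(-1,1,2),K(cal),cal['D']).reshape(-1,2)
    d=np.c_[u,np.ones(len(u))]@camR(cal).T; p=cal['position']
    return p+d*((z-p[2])/d[:,2])[:,None]
def topx(cal,P):
    R=camR(cal); rv,_=cv2.Rodrigues(R.T); t=-R.T@cal['position']
    return cv2.projectPoints(np.array(P,float).reshape(-1,3),rv,t,K(cal),cal['D'])[0].reshape(-1,2)
def draw(im,cal,f,o,yaw,dial,sh=0.0):
    """overlay of the lock model at underside origin o"""
    v=im[:,:,::-1].copy(); c,s=np.cos(yaw),np.sin(yaw)
    W=lambda L:np.array([[o[0]+c*x-s*y,o[1]+s*x+c*y,o[2]+z] for x,y,z in L])
    def poly(L,col,cl=True): cv2.polylines(v,[np.round(topx(cal,W(L))*8).astype(np.int32)],cl,col,1,cv2.LINE_AA,3)
    h=.032; poly([(-h,-h,.028),(h,-h,.028),(h,h,.028),(-h,h,.028)],(0,0,255))
    b=np.pi-dial; cb,sb=np.cos(b),np.sin(b)
    poly([(x*cb-y*sb,x*sb+y*cb,.0505) for x,y in[(-.018,-.0055),(.018,-.0055),(.018,.0055),(-.018,.0055)]],(0,255,0))
    poly([(-.084-sh,-.0235,.014),(-.084-sh,.0235,.014)],(255,0,255),False)
    v=cv2.resize(v,(784,588)); cv2.imwrite(f"pics/{f}.png",v)
E
python3 - <<'E'
from h import *
r.move_to([0.58,0.054,0.19],q(np.radians(7.6)))
print(telemetry.current_joints())
im,cal=snap("wrist","w1")
for t in ["lock","holder","dial_grip","shackle_bar"]:
    print(t,[(round(d['score'],2),[round(float(v),4) for v in d['at']]) for d in models.mark_of(t,"wrist")][:3])
o=[0.58,0.054,0.014]; draw(im,cal,"w1o",o,np.arctan2(-.032,.078),-2.094)
E
```

```text
[-2.50927958e-02  3.12984571e-01  1.55609313e+00 -5.33269745e-04
  1.27446573e+00 -1.59123759e-01]
lock [(0.56, [0.5845, 0.053, 0.0146])]
holder [(0.56, [0.3341, -0.0238, 0.0009])]
dial_grip [(0.78, [0.5784, 0.0519, 0.0564])]
shackle_bar []
```

View pics/w1o.png

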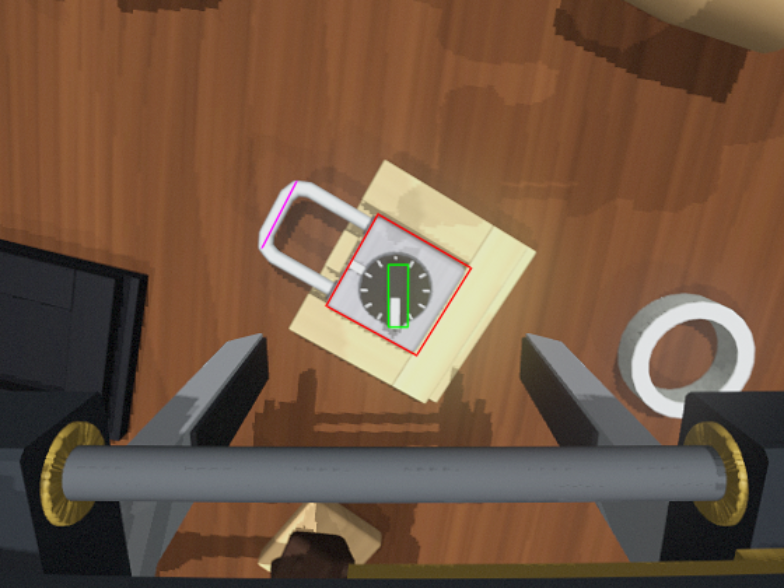

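Run:
```python
import cv2
a=cv2.imread("pics/w1o.png")[150:420,240:550]; cv2.imwrite("pics/c1.png",cv2.resize(a,None,fx=2.2,fy=2.2,interpolation=cv2.INTER_CUBIC))
```

```text
(no output)
```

View pics/c1.png

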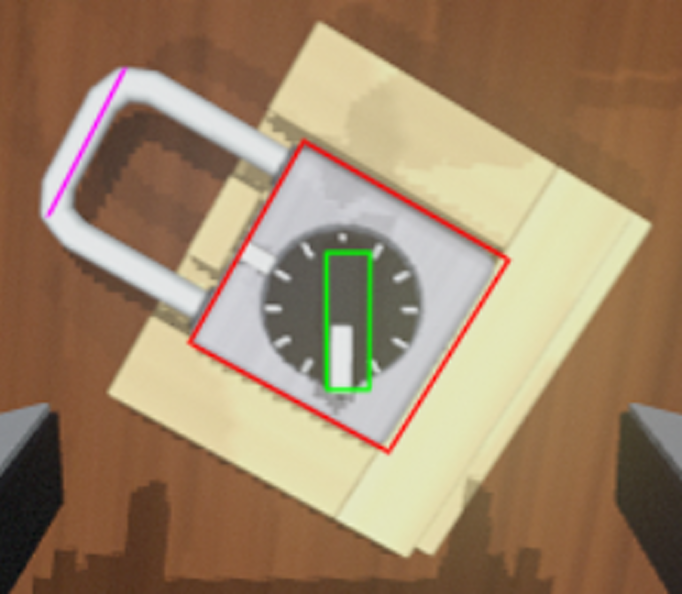

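The overlay agrees with the picture to within about 1 mm, with the dial at 4 clicks short. Next I'll grip the dial and turn it click by click.

Run:
```python
from h import *
X,Y=0.579,0.0535; psi=np.arctan2(-.032,.078)+np.pi+np.radians(120)-np.pi/2-np.pi
print(np.degrees(psi))
r.move_to([X,Y,0.12],q(psi))
gripper_to(0.05)
print(r.move_l([X,Y,0.0735],vel=0.08,guard=8), telemetry.current_ee_pos(), telemetry.current_wrist_force())
print(gripper_to(0.0,f_grip=25), telemetry.current_opening(), telemetry.current_t())
im,cal=snap("side","s2"); im,cal=snap("wrist","w2")
print(telemetry.current_wrist_force(), telemetry.current_torque())
```

```text
7.693794945092378
False [0.57926503 0.05347096 0.07359706] [0.07043674 0.00560494 0.81980773]
False 0.010796309930446493 4.45
[1.03433644 0.08967389 0.80467917] [ 0.09658907 -0.20320345 -0.01465302]
```

View pics/w2.png

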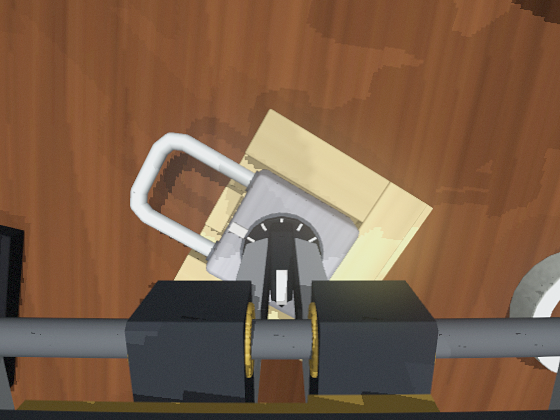

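The bar is gripped, with the opening at 10.8 mm. The white end shows between the fingers at (282,285). Now I'll turn clockwise.

Run:
```python
from h import *
j0=np.array(telemetry.current_joints()); tz=[]
for k in range(1,17):
    j=j0.copy(); j[5]+=np.radians(120)*k/16; r.movej(list(j)); tz.append(round(float(telemetry.current_torque()[2]),3))
r.hold(0.2)
print(tz, telemetry.current_opening(), telemetry.current_t(), telemetry.current_ee_pos(), telemetry.current_wrist_force(),telemetry.current_torque())
```

```text
[0.072, 0.009, -0.001, -0.016, -0.009, 0.006, -0.028, 0.001, 0.07, 0.042, -0.037, 0.031, 0.084, 0.036, -0.007, -0.023] 0.010920655963230226 8.8167 [0.57960884 0.05359942 0.07366079] [ 2.83774229 -0.91342105 -0.08988883] [-0.12331346 -0.53553874  0.01119045]
```

Run:
```python
from h import *
gripper_to(0.05); r.hold(0.2)
p=np.array(telemetry.current_ee_pos()); r.move_l([p[0],p[1],0.12],vel=0.12)
yaw=np.arctan2(-.032,.078)
# view with jaws along lock x (shackle grasp yaw)
r.move_to([0.54,0.054,0.19],q(yaw))
print(telemetry.current_joints(),telemetry.current_t())
im,cal=snap("wrist","w3"); draw(im,cal,"w3o",[0.579,0.0535,0.014],yaw,0.0)
for t in ["lock","dial_grip","shackle_bar"]:
    print(t,[(round(d['score'],2),[round(float(v),4) for v in d['at']]) for d in models.mark_of(t,"wrist")][:3])
```

```text
[-2.85793870e-02  2.54496509e-01  1.64073828e+00 -1.42065721e-06
  1.24745500e+00  3.61302264e-01] 11.7167
lock [(0.89, [0.4187, 0.24, 0.0037]), (0.62, [0.5797, 0.0556, 0.0154])]
dial_grip [(0.84, [0.5794, 0.0535, 0.0559]), (0.59, [0.4155, 0.2445, 0.0423])]
shackle_bar [(0.92, [0.5052, 0.0907, 0.0309])]
```

View pics/w3o.png

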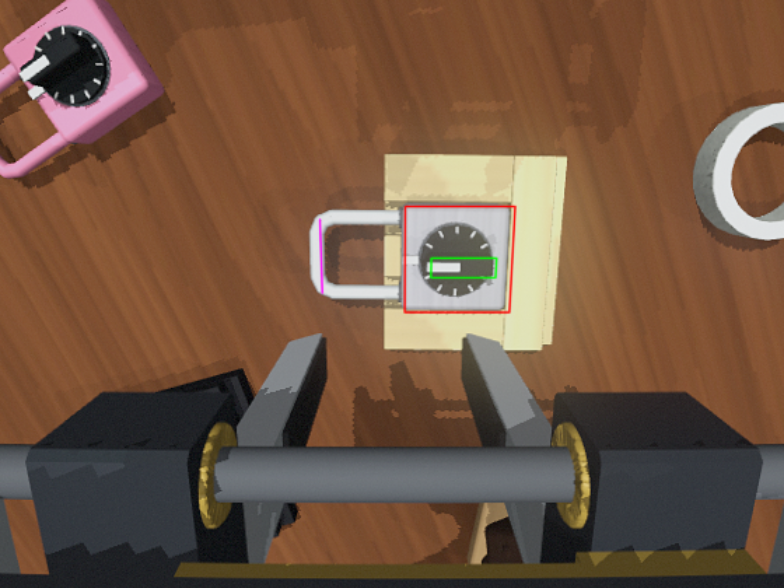

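The dial line now points at the mark: the white line is at (445,267) and the mark at (412,261). Next is the shackle. Its bar centre is at about (318,255) in the 1.4x picture.

Run:
```python
from h import *
cal=vision.get_calibration("wrist"); b=toworld(cal,[[318/1.4,256/1.4]],0.028)[0]; yaw=np.arctan2(-.032,.078)
u=np.array([np.cos(yaw),np.sin(yaw),0])
print(b,"model",np.array([.579,.0535,.028])-.084*u, (b-[.579,.0535,.028])@u)
b=b+0.0005*u; 
gripper_to(0.026)
r.move_to([b[0],b[1],0.09],q(yaw))
print(r.move_l([b[0],b[1],0.035],vel=0.08,guard=8),telemetry.current_ee_pos())
f0=telemetry.current_wrist_force()
gripper_to(0.0,f_grip=30); print(telemetry.current_opening(),f0,telemetry.current_wrist_force())
p=np.array(telemetry.current_ee_pos())
for k in range(1,6):
    t=p-u*0.005*k; g=r.move_l(t,vel=0.04,guard=25)
    f=np.array(telemetry.current_wrist_force()); print(k,g,(p-np.array(telemetry.current_ee_pos()))@u, f@u, telemetry.current_opening())
    if g: break
print(telemetry.current_t())
im,cal=snap("side","s4");im,cal=snap("wrist","w4")
```

```text
[0.50010852 0.08596133 0.028     ] model [0.50128584 0.08538273 0.028     ] -0.08530882273985367
False [0.50117942 0.08572112 0.03541554]
0.007764640914417413 [ 0.55451442 -0.46817836 -0.31831109] [ 0.26021276 -0.21249865  1.85815368]
1 False 0.004774422343591416 1.9131643787467763 0.008159169275863524
2 False 0.010491356326174239 1.3176614474547075 0.007629479189656521
3 False 0.0156592822388237 1.047749685724419 0.00783055046581157
4 False 0.020668732190722926 0.13363121433404154 0.008185895141504166
5 False 0.02206489849458136 7.5557429731109025 0.0076872990013673965
15.6583
```

View pics/w4.png

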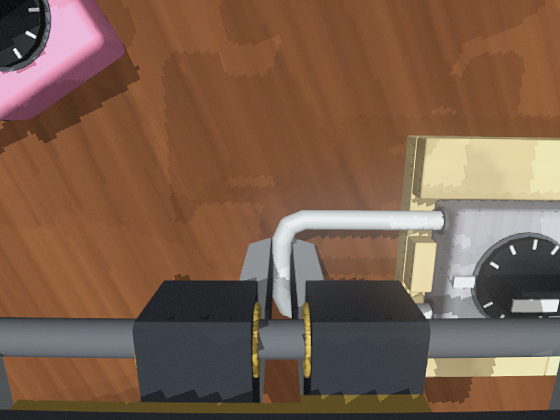

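The shackle came out 22 mm and met its stop, with the force rising to 7.6 N. I'll release it and check.

Run:
```python
from h import *
gripper_to(0.026); p=np.array(telemetry.current_ee_pos()); r.move_l([p[0],p[1],0.11],vel=0.12)
yaw=np.arctan2(-.032,.078)
psi=yaw+np.pi/2
r.move_to([0.575,0.055,0.2],q(psi)); gripper_to(0.094)
print(telemetry.current_joints(),telemetry.current_t())
im,cal=snap("wrist","w5"); draw(im,cal,"w5o",[0.578,0.0535,0.014],yaw,0.0,0.022)
for t in ["lock","dial_grip","shackle_bar"]:
    print(t,[(round(d['score'],2),[round(float(v),4) for v in d['at']]) for d in models.mark_of(t,"wrist")][:3])
```

```text
[-2.50888060e-02  2.98188733e-01  1.55000770e+00  1.53518954e-05
  1.29345167e+00 -1.20653279e+00] 19.625
lock [(0.83, [0.5811, 0.0545, 0.0143])]
dial_grip [(0.75, [0.5791, 0.0532, 0.0546])]
shackle_bar [(0.63, [0.4868, 0.0979, 0.0267])]
```

View pics/w5o.png

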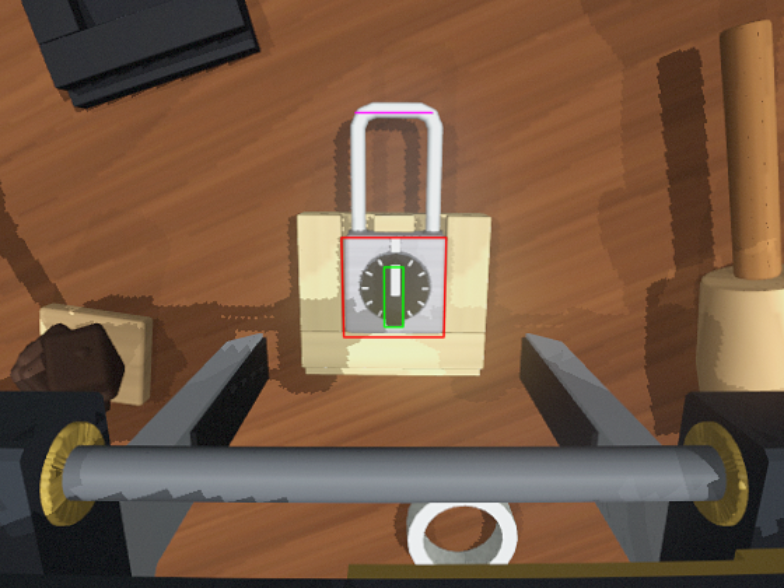

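The shackle is fully out: the overlay for 22 mm matches at (395,112). The dial is still at the mark. Next I'll grip the case sides and lift.

Run:
```python
from h import *
yaw=np.arctan2(-.032,.078); psi=yaw+np.pi/2; u=np.array([np.cos(yaw),np.sin(yaw)])
x,y=np.array([0.578,0.0535])-0.006*u
r.move_to([x,y,0.11],q(psi))
print(r.move_l([x,y,0.0533],vel=0.08,guard=8),telemetry.current_ee_pos(),telemetry.current_wrist_force())
gripper_to(0.0,f_grip=25); print(telemetry.current_opening(),telemetry.current_wrist_force())
gripper_to(0.0,f_grip=55); print(telemetry.current_opening(),telemetry.current_wrist_force())
r.move_l([x,y,0.065],vel=0.03,guard=25); print(telemetry.current_wrist_force(),telemetry.current_opening())
g=r.move_l([x,y,0.10],vel=0.06,guard=25); print(g)
r.move_l([x,y,0.28],vel=0.08); r.hold(0.5)
print(telemetry.current_t(),telemetry.current_ee_pos(),telemetry.current_wrist_force(),telemetry.current_torque(),telemetry.current_opening())
im,cal=snap("wrist","w6"); draw(im,cal,"w6o",[0.5765,0.0541,0.24],yaw,0.0,0.022)
im,cal=snap("side","s6");im,cal=snap("scene","c6")
```

```text
False [0.57293943 0.05580339 0.05374281] [0.76428347 0.43114753 0.75166806]
0.06414296857279679 [0.85411837 0.50443119 0.904578  ]
0.06321991458152466 [0.018193   0.80259527 2.1207114 ]
[ 1.30361613 -0.82180021 -4.55188187] 0.06353412322009071
False
26.1 [0.57246145 0.05579622 0.27998754] [-0.82771281 -0.42688916 -3.12921366] [ 0.00878929 -0.15893994 -0.00246353] 0.06365315119426718
```

View pics/w6o.png

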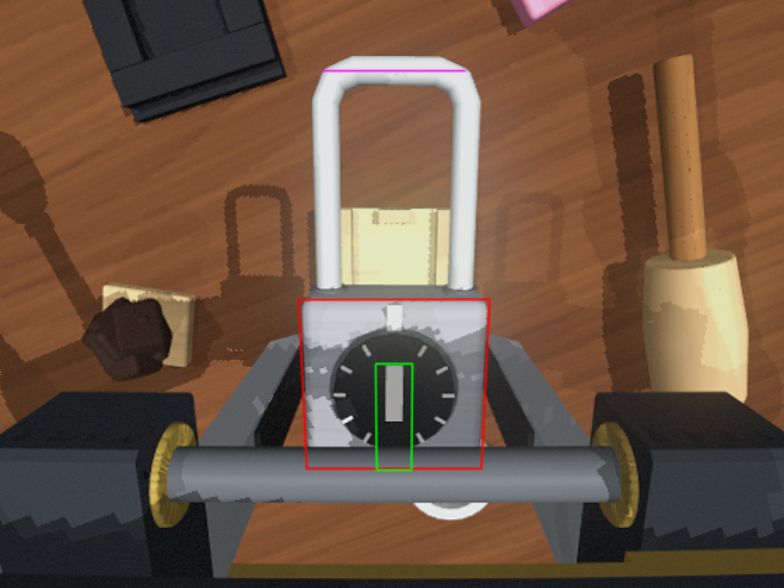

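View pics/s6.png

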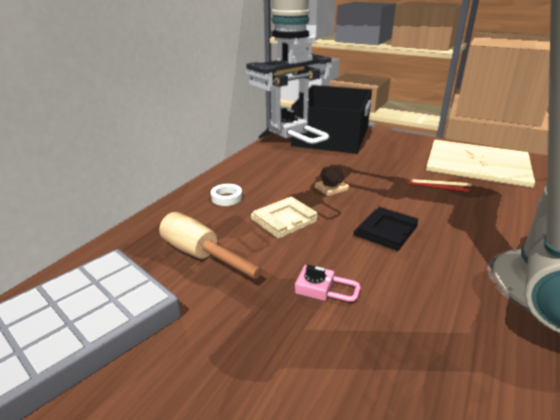

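View pics/c6.png

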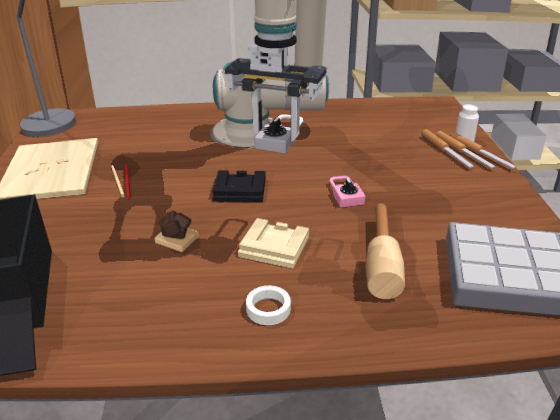

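The lock is held level at about z = 0.24 m. The shackle is out at the 22 mm overlay, the dial is at the mark, and the bystanders haven't moved. I'll hand it in.

Run:
```python
from h import *
r.hold(0.5); print(telemetry.current_t(),telemetry.current_opening(),telemetry.current_ee_pos(),np.abs(telemetry.current_dq()).max())
r.sign_off()
```

```text
26.75 0.06349419061402213 [0.57243883 0.05580391 0.28001312] 0.0017002979914390248
the job is handed in; nothing more can be done
```

I turned the dial 4 clicks to the white mark and pulled the shackle about 22 mm out to its stop. I then gripped the case across its sides, lifted the lock out of the holder, and handed the job in at 26.8 s with the lock held still.

My last checks before handing in:
- **Height:** the lock was level, with its underside at about 24 cm. I worked that out from the gripper's position rather than measuring it directly.
- **Shackle and dial:** the wrist picture showed the shackle fully out and the dial line still on the mark.
- **Grip:** the fingers were 63.5 mm apart at a 55 N grip, matching the 64 mm case.
- **Force:** the extra downward load was only about 3 to 4.5 N. The wrist reading seemed noisy by a newton or so.
- **Bystanders:** the mallet, stone, tape and pink lock looked unmoved in the scene and side pictures.

No check failed. The clicks showed only as small torque swings, up to 0.084 N m, so I confirmed the dial setting from the picture.

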